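Slide the flap carriage to its stop and hold the flap at its balance point

TASK

Slide the carriage along its rail until it is fully home against the tall stop block at the left end. Then swing the flap on it up to its upright balance point, without letting it go over to the far side, and finish while still holding it upright in the gripper's fingers for the reading, with the carriage still against the stop. Leave everything else on the worktop where it is.

Things in the scene. Friction and masses are not known exactly. Their poses are not given: they have to be found in the camera images.
- rail: Fixed bench rail, 420 mm long, 75 mm wide, an aluminium foot with a steel guide bar on it. Origin: centre of its underside, on the worktop. y runs along the rail toward the stop (robot's left, within 0.25 rad), x away from the robot, z up. At the +y end a stop block 24 mm thick, 62 mm high, near face at y = +166 mm; at the -y end a low end cap 34 mm high.
- carriage (a joint): Position of the carriage along the rail, m. 0 = at the low end cap, 0.18 = against the stop block; grows along the rail's +y. It needs about 2.5 N to slide and stays where it is left. The carriage is an aluminium block 180 mm long (y), 70 mm wide, its top 53 mm above the worktop. A tall cabinet stands right of the rail (y below -0.31, x above 0.62): come to the post from the front left.
- post_top (a point): Centre of the top of the carriage's upright steel post, its handle: 16 mm diameter, 48 mm tall, top 101 mm above the worktop, on the rail's centre line at the carriage's trailing (-y, right) end, 93 mm from the middle of the flap. A hinge lug 72 mm high stands 15 mm from the post's surface, the flap's edge 28 mm: take it with the fingers closing across the rail.
- flap (a joint): Angle of the flap about its hinge, rad: 0 = on its front rest, leaning toward the robot 0.30 rad above level, as at the start; 1.271 = upright, its balance point; grows away from the robot; the far rest is at 2.54. It turns almost without friction and, let go off upright, falls to one rest or the other. About 0.28 kg; under 3 N at the bar lifts it.
- flap_hinge (a point): Middle of the flap's hinge axis, on the carriage, 66 mm above the worktop; the axis is level along the rail's y. The flap: an aluminium plate 110 mm wide, 5 mm thick, reaching 61 mm from the hinge, then two 8 mm rods 94 mm apart that carry the bar: between plate and bar an open window 68 mm long, 86 mm wide, which a finger enters from above.
- flap_bar (a point): Middle of the flap's grip bar, its free edge: round, 12 mm diameter, parallel to the hinge and 135 mm from it; on the front rest 106 mm above the worktop, upright 201 mm, straight above the hinge. It can turn in the fingers, so a gripper pointing down and closing across it can follow the arc.
- weight: Bystander: brass weight, 32 mm diameter, 28 mm high, behind the rail. Origin: centre of its underside.
- disc: Bystander: flat brown disc, 60 mm diameter, 8 mm high, lying in front of the rail's left part. Origin: centre of its underside.
- reel: Bystander: reel of solder, 56 mm diameter, 36 mm high, in front of the rail's right-hand end. Origin: centre of its underside.
- multimeter: Bystander: hand multimeter lying at the right, 155 x 76 x 47 mm. Origin: centre of its underside.
- mug: Bystander: mug, 78 mm diameter, 101 mm high, at the left front. Origin: centre of its underside.
- screwdriver: Bystander: fine screwdriver, 135 mm long, 17 mm thick, lying at the right front. Origin: centre of its underside.

How it is judged:
By the outcome, as a careful person would: the job done as asked, in the order asked, and still so for the second after the job is handed in, while the arm keeps its last pose, push and grip.
It also fails if it takes over 48 s, if anything falls off the work surface, if the arm or the gripper's body presses on something with over 40 N, if the wrist force passes 120 N, or if a joint passes its speed limit or range.

ROBOT

A 6-joint arm with a two-finger parallel gripper is mounted at the origin on a cart in front of the work surface, level with it; the furniture and walls round the work are solid. World frame = base frame: x ahead of the robot, y to its left, z up, the work surface at z = 0. Lengths are in m, angles in rad, forces in N, time in s.
With the tool pointing down it reaches from about 0.3 to 0.875 m from the base axis. Payload 4.2 kg.
Tool frame: the origin (TCP) lies on the centre line of the jaws, within the pads' length; the fingertips stand 25 mm ahead of it and the grasp point (between the pads) lies 6 mm ahead of it; z points along the fingers, y is the line along which they close (so a half turn about z gives the same grasp; the last joint's range is limited). The gripper opens to 85 mm and grips with 20 to 120 N. Pads are 22 mm wide; open, the fingers measure 114 mm over their backs; the gripper's body (76 mm by 85 mm) begins 54 mm behind the grasp point. The pads swing forward as they close: fully open they stand 13 mm farther back than shut.
Start: joints at [1.282, 0.32, 1.565, -0, 1.257, -0.02], TCP at [0.153, 0.554, 0.256] pointing down, gripper open.
Joint ranges: [-3.11, 3.11], [-0.84, 2.01], [0.21, 2.61], [-1.34, 4.49], [0.05, 2.63], [-2.56, 2.56]. Speed limits (rad/s): [2.57, 2.57, 3.14, 3.14, 3.14, 3.14].

INTERFACE

Orientations are given as a unit quaternion [x, y, z, w].
In Python, from rig import arm gives the robot as it stands.
- The arm moves only by the tool shift_gripper, called after "Call:" as a command line: name --pt "numbers of a row" for each row, then --argument value for the rest. Schema: {"type":"object","properties":{"segments":{"type":"object","properties":{"sx":{"type":"array","items":{"type":"number"},"minItems":1,"maxItems":10},"sy":{"type":"array","items":{"type":"number"},"minItems":1,"maxItems":10},"sz":{"type":"array","items":{"type":"number"},"minItems":1,"maxItems":10},"turn":{"type":"array","items":{"type":"number"},"minItems":1,"maxItems":10}},"additionalProperties":false,"required":["sx","sy","sz","turn"]},"jaw":{"type":"number"},"squeeze":{"type":"number"},"only":{"type":"string"},"quiet":{"type":"boolean"},"lines":{"type":"string"}},"required":["segments"],"additionalProperties":false}. segments is an object with one list for each field, all of the same length, 1 to 10, a row being the entries at one place: sx, sy, sz (the shift in m), turn (a turn about the tool's z in rad); each row is the pose to reach, as a shift and turn from the pose commanded when the call began, along the tool's axes at that moment; what a row does not reach only later rows make up. A row lasts 1/8 s, in which the tool goes at most 0.0625 m and 0.188 rad, less where a joint would pass 70% of its speed; a pose out of reach is approached as far as the arm can. jaw is the opening from 0.0 (shut) to 1.0 (fully open), set as the call begins (left out keeps the last). The fingers move at their own pace and stop on an object; squeeze is the grip in N (left out, the last holds). Time passes only in rows, so rows that do not move let the fingers close. The tool returns the time, the measured TCP pose, the force, the opening and the grip force at its end. only (a regular expression) keeps the lines of the reply that match it, lines (a string "A,B") keeps lines A to B, and quiet returns only ok. Input that does not fit is refused with a message, and nothing moves.
- arm.state(): the state, without advancing time (a new reading comes with each control period).
- arm.grab_frame(name): name is "scene" or "top"; returns a dict with "color" (384x512x3 uint8, red, green, blue), "z_map" (384x512 float32, m along the optical axis (not along the pixel's ray), 0 where there is no reading), "mtx" (3x3 intrinsics, pixels), "extrinsics" (4x4, takes a point from camera to world coordinates). Camera axes: x right, y up, looking along -z (the intrinsics and any distortion apply to the point x, -y, -z); pixel columns grow to the right and rows downward; lengths in m; the calibration is good to about 2 mm. A picture is of the moment at which its call begins.
- arm.hand_in(): hands the job in; it is judged then, once.
The state is a dict: "clock": time; "joints": joint angles; "dq": joint speeds; "joint_efforts": joint torques, N m; "ee_pos": TCP position; "eef_rot": TCP orientation; "force": force on the tool from outside, world axes, zero at the start; "moment": the same for the moment, N m; "gripper_width": opening from 0.0 (shut) to 1.0 (fully open); "finger_force": force on a finger pad.
Only numpy, scipy, OpenCV 4.12 (cv2) and the standard library are available. Lean on these libraries where they do the work, as an engineer would, in place of code of your own. Each camera call takes 0.05 s, during which the arm holds its last target. There are 200 camera calls.

## Working session

There is one attempt and no reset: what is moved stays moved. The work goes in short steps, Python scripts to look and compute and a tool call to move; the robot and the scene stay as the last step left them, time stands still between calls to the robot, and variables do not carry over. Pictures are saved under pics/ and viewed, at most 10 in all, crops included, and the job is handed in when it is done.

```bash
ls; mkdir -p pics
```

Run:
```python
from rig import arm
import cv2,numpy as np
s=arm.state();print({k:np.round(v,3).tolist() for k,v in s.items()})
for n in("scene","top"):
    f=arm.grab_frame(n);np.savez(f"pics/{n}0.npz",**f)
    cv2.imwrite(f"pics/{n}0.png",f["color"][:,:,::-1]);print(n,f["mtx"].round(1).tolist(),f["extrinsics"].round(3).tolist())
```

```text
pics
rig.py
{'clock': 0.0, 'joints': [1.282, 0.32, 1.566, 0.0, 1.257, -0.02], 'dq': [-0.001, 0.0, 0.0, 0.002, -0.002, 0.0], 'joint_efforts': [-0.003, -41.551, -23.416, -0.0, 0.008, 0.0], 'ee_pos': [0.153, 0.554, 0.255], 'eef_rot': [0.134, 0.991, -0.001, -0.0], 'force': [0.03, 0.383, -0.233], 'moment': [-0.016, 0.024, -0.007], 'finger_force': 0.0, 'gripper_width': 1.001}
scene [[471.1, 0.0, 253.2], [0.0, 471.1, 193.7], [0.0, 0.0, 1.0]] [[0.862, 0.243, -0.444, -0.111], [-0.506, 0.43, -0.748, -1.127], [0.009, 0.869, 0.494, 0.774], [0.0, 0.0, 0.0, 1.0]]
top [[370.3, 0.0, 253.4], [0.0, 370.3, 199.8], [0.0, 0.0, 1.0]] [[-0.071, 0.973, -0.22, 0.215], [-0.997, -0.069, 0.017, -0.056], [0.001, 0.221, 0.975, 1.53], [0.0, 0.0, 0.0, 1.0]]
```

View pics/scene0.png

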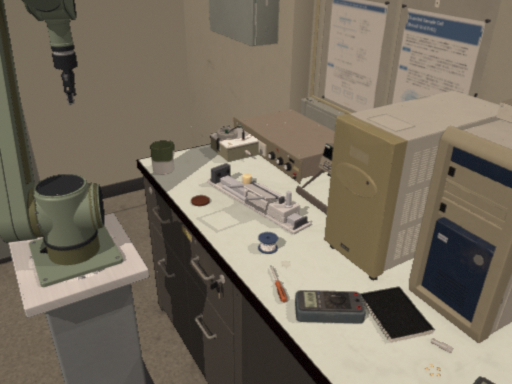

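View pics/top0.png

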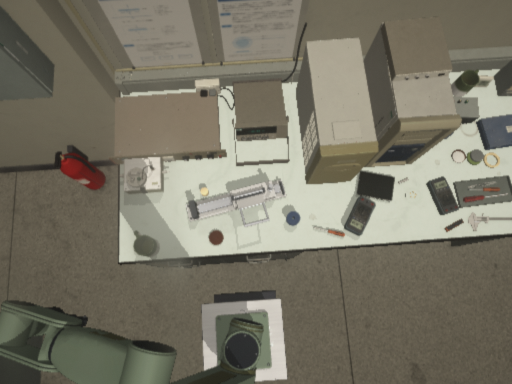

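The scene view shows the rail from the dark stop (~220,174) to the end cap (~300,224), with the post near (289,198). In the top view the rail runs from (193,210) to (280,187) and the flap bar is near (255,222). I'll enlarge both.

Create h.py:
```python
import numpy as np,cv2
def load(n): return np.load(f"pics/{n}.npz")
def ray(f,u,v):
    K,E=f["mtx"],f["extrinsics"]
    d=E[:3,:3]@np.array([(u-K[0,2])/K[0,0],-(v-K[1,2])/K[1,1],-1.]);return E[:3,3],d
def plane(f,u,v,z):
    o,d=ray(f,u,v);return o+d*(z-o[2])/d[2]
def depth(f,u,v):
    o,d=ray(f,u,v);return o+d*f["z_map"][int(round(v)),int(round(u))]
def two(f,a,g,b):
    o,d=ray(f,*a);p,e=ray(g,*b)
    t=np.linalg.lstsq(np.c_[d,-e],p-o,rcond=None)[0]
    A,B=o+d*t[0],p+e*t[1];return (A+B)/2,np.linalg.norm(A-B)
def proj(f,P):
    E=f["extrinsics"];c=E[:3,:3].T@(np.array(P)-E[:3,3]);q=f["mtx"]@[c[0],-c[1],-c[2]];return q[:2]/q[2]
def crop(f,u0,v0,u1,v1,k,name):
    cv2.imwrite(name,cv2.resize(f["color"][v0:v1,u0:u1,::-1],None,fx=k,fy=k,interpolation=cv2.INTER_CUBIC))
```

Run:
```python
from h import *
a=load("scene0");b=load("top0")
A=cv2.resize(a["color"][160:240,200:320,::-1],(780,520),interpolation=cv2.INTER_CUBIC)
cv2.imwrite("pics/sc.png",A)
crop(b,180,170,300,255,6.5,"pics/tc.png")
```

```text
(no output)
```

View pics/sc.png

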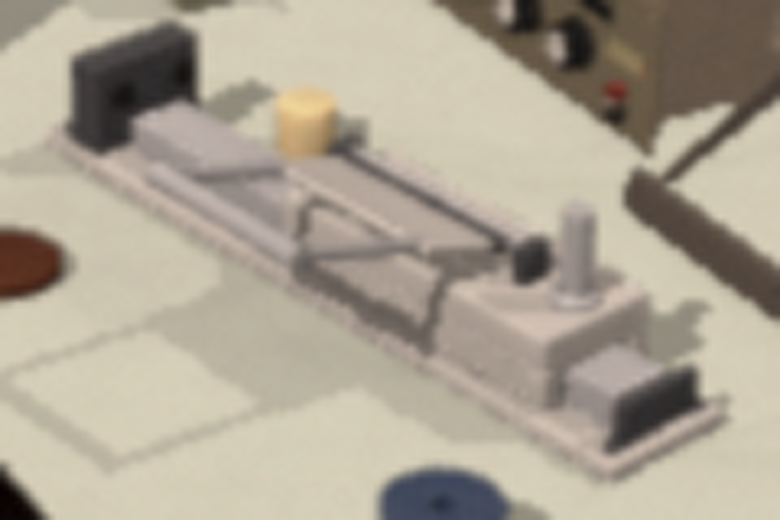

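View pics/tc.png

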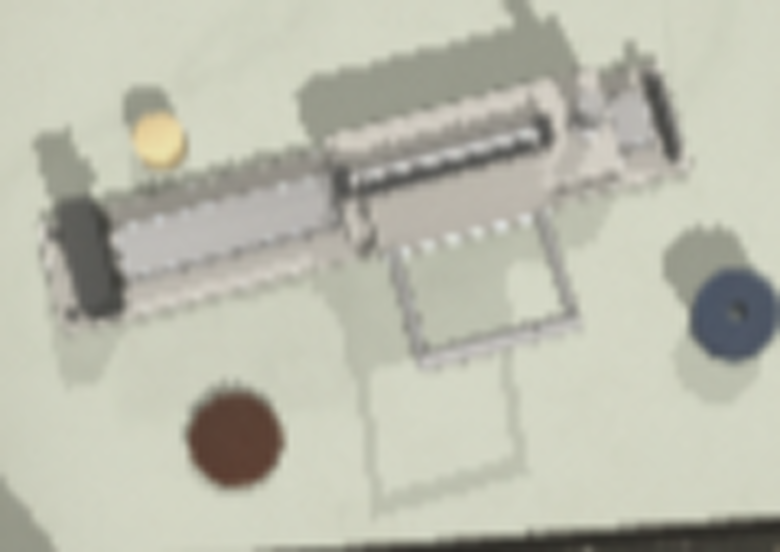

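The scene crop has the post top at (578,208) and the bar ends at about (150,170) and (300,255). The top crop has the post top near (590,80), bar ends at (425,358) and (572,315), and the stop's dark top from (75,205) to (105,310). Next step is triangulating.

Run:
```python
from h import *
np.set_printoptions(precision=4,suppress=True)
a=load("scene0");b=load("top0")
S=lambda x,y:(200+(x+.5)/6.5-.5,160+(y+.5)/6.5-.5)
T=lambda x,y:(180+(x+.5)/6.5-.5,170+(y+.5)/6.5-.5)
def pr(n,s,t,z):
    print(n,*two(a,s,b,t),plane(a,*s,z),plane(b,*t,z))
pr("post",S(578,208),T(590,80),.101)
pr("barL",S(152,172),T(425,356),.106)
pr("barR",S(298,252),T(572,316),.106)
pr("weight",S(306,97),T(160,138),.028)
# rail foot corners, z~.01 front
for n,t in(("footFR",(688,170)),("footFL",(70,322))): print(n,plane(b,*T(*t),.008))
for n,s in(("footFR",(612,475)),("footBR",(728,408)),("footFL",(52,138))): print(n,plane(a,*S(*s),.008))
for n,s in(("stopFL",(72,62)),("stopBL",(155,28)),("stopBR",(195,32))): print(n,plane(a,*S(*s),.062))
# depth point cloud
f=a
for f,box in((a,(200,150,320,245)),(b,(180,165,300,260))):
    P=np.array([depth(f,u,v) for v in range(box[1],box[3]) for u in range(box[0],box[2]) if f["z_map"][v,u]>0])
    Q=P[(P[:,2]>.088)&(P[:,0]>.35)&(P[:,0]<.8)&(abs(P[:,1])<.35)]
    print(len(P));print(Q[::max(1,len(Q)//25)])
```

```text
post [ 0.5988 -0.1498  0.1015] 0.016499547455059077 [ 0.5899 -0.1488  0.101 ] [ 0.6066 -0.1536  0.101 ]
barL [ 0.4367 -0.0394  0.1095] 0.009382051884496881 [ 0.4347 -0.033   0.106 ] [ 0.4417 -0.0411  0.106 ]
barR [ 0.4579 -0.1299  0.1068] 0.003471538928962272 [ 0.4568 -0.1285  0.106 ] [ 0.4597 -0.1306  0.106 ]
weight [0.6048 0.1205 0.0327] 0.0030733483393274954 [0.6077 0.1286 0.028 ] [0.6075 0.1205 0.028 ]
footFR [ 0.5671 -0.2186  0.008 ]
footFL [0.4953 0.1854 0.008 ]
footFR [ 0.5641 -0.2212  0.008 ]
footBR [ 0.6414 -0.2027  0.008 ]
footFL [0.4859 0.1872 0.008 ]
stopFL [0.489 0.165 0.062]
stopBL [0.5448 0.1797 0.062 ]
stopBR [0.5609 0.165  0.062 ]
11360
[[ 0.757   0.125   0.0889]
 [ 0.7656  0.1002  0.0891]
 [ 0.7581  0.0831  0.09  ]
 [ 0.7799  0.0603  0.0905]
 [ 0.7875  0.0414  0.089 ]
 [ 0.4357 -0.0446  0.1147]
 [ 0.4788 -0.0324  0.0975]
 [ 0.4404 -0.0481  0.1118]
 [ 0.4866 -0.0306  0.091 ]
 [ 0.4562 -0.0365  0.0986]
 [ 0.4373 -0.0539  0.1087]
 [ 0.44   -0.0675  0.1112]
 [ 0.4433 -0.0797  0.1129]
 [ 0.5133 -0.0805  0.0907]
 [ 0.4441 -0.0902  0.1113]
 [ 0.4409 -0.0962  0.1118]
 [ 0.4
[... 300 characters left out ...]
 0.5894 -0.1467  0.1031]
 [ 0.5418 -0.1115  0.0894]
 [ 0.5277 -0.1222  0.094 ]
 [ 0.5239 -0.0782  0.0883]
 [ 0.5213 -0.0422  0.0933]
 [ 0.5171 -0.0578  0.0889]
 [ 0.5063 -0.1244  0.0987]
 [ 0.5071 -0.0253  0.0895]
 [ 0.4986 -0.0248  0.0916]
 [ 0.4846 -0.1264  0.106 ]
 [ 0.4762 -0.1257  0.1084]
 [ 0.477  -0.0354  0.0955]
 [ 0.4682 -0.0311  0.1017]
 [ 0.464  -0.0348  0.1015]
 [ 0.455  -0.1237  0.1176]
 [ 0.4539 -0.0926  0.1137]
 [ 0.4529 -0.1199  0.1085]
 [ 0.4515 -0.0808  0.1096]
 [ 0.4493 -0.1079  0.111 ]
 [ 0.448  -0.0651  0.1135]
 [ 0.4465 -0.0921  0.111 ]
 [ 0.4446 -0.0494  0.1172]
 [ 0.4433 -0.0764  0.1138]
 [ 0.4414 -0.0491  0.1132]
 [ 0.4381 -0.0373  0.1142]
 [ 0.4352 -0.0369  0.1082]]
```

Create go.py:
```python
import sys,numpy as np
from rig import arm
from scipy.spatial.transform import Rotation as R
s=arm.state();r=R.from_quat(s["eef_rot"]);a=r.as_matrix()
t=np.array([float(x) for x in sys.argv[1:4]])
d=a.T@(t-s["ee_pos"])
w=float(sys.argv[4]) if len(sys.argv)>4 else .183   # yaw wanted for tool y
y=np.arctan2(a[1,1],a[0,1]);turn=(y-w+np.pi/2)%np.pi-np.pi/2
print("shift",d.round(4),"turn",round(turn,3),"now",np.round(s["ee_pos"],4),"F",np.round(s["force"],1),"j6",round(s["joints"][5],2),"t",s["clock"],"w",s["gripper_width"],s["finger_force"])
```

```bash
python3 go.py .591 -.152 .22
```

```text
shift [-0.6101 -0.5642  0.0365] turn 1.119 now [0.1526 0.554  0.2556] F [ 0.3 -0.6 -0.8] j6 -0.02 t 0.1 w 0.9958113775677934 0.0
```

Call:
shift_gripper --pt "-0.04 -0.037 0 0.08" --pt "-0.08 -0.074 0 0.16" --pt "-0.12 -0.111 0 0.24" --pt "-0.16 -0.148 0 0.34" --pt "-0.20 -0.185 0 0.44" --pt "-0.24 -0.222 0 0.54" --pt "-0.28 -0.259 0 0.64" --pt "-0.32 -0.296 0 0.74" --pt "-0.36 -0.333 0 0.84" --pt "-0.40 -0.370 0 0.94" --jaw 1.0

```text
refused: segments: the value is not of type 'object' (schema: type "object"). Nothing was moved.
```

Wrong form. The message asks for an object with one list for each field, so I'll send the same numbers that way.

Call:
shift_gripper --segments '{"sx":[-0.04,-0.08,-0.12,-0.16,-0.20,-0.24,-0.28,-0.32,-0.36,-0.40],"sy":[-0.037,-0.074,-0.111,-0.148,-0.185,-0.222,-0.259,-0.296,-0.333,-0.370],"sz":[0,0,0,0,0,0,0,0,0,0],"turn":[0.08,0.16,0.24,0.34,0.44,0.54,0.64,0.74,0.84,0.94]}' --jaw 1.0

```text
clock: 1.35
ee_pos: [0.4406, 0.0897, 0.2561]
eef_rot: [0.57, 0.822, 0.0, -0.0]
force: [1.1, 1.2, -1.2]
gripper_width: 1.0
finger_force: 0.0
```

```bash
python3 go.py .591 -.152 .2
```

```text
shift [-0.2792  0.056   0.0561] turn 0.176 now [0.4406 0.0897 0.2561] F [ 1.1  1.2 -1.2] j6 -0.18 t 1.35 w 0.9997420427294302 0.0
```

Call:
shift_gripper --segments '{"sx":[-0.05,-0.10,-0.15,-0.20,-0.24,-0.279,-0.279],"sy":[0.01,0.02,0.03,0.04,0.048,0.056,0.056],"sz":[0,0,0.01,0.03,0.05,0.056,0.056],"turn":[0.06,0.12,0.176,0.176,0.176,0.176,0.176]}'

```text
clock: 2.22
ee_pos: [0.5918, -0.1517, 0.1985]
eef_rot: [0.639, 0.769, -0.001, -0.001]
force: [-0.4, 0.5, -0.5]
gripper_width: 0.999
finger_force: 0.0
```

```bash
python3 go.py .591 -.152 .092
```

Run:
```python
from rig import arm
from h import *
f=arm.grab_frame("scene");np.savez("pics/scene1.npz",**f)
cv2.imwrite("pics/s1.png",cv2.resize(f["color"][130:240,200:340,::-1],(770,600),interpolation=cv2.INTER_CUBIC))
```

```text
shift [-0.0002 -0.0006  0.1065] turn 0.0 now [ 0.5918 -0.1517  0.1985] F [-0.4  0.5 -0.5] j6 -0.45 t 2.225 w 0.9993134541004639 0.0
```

View pics/s1.png

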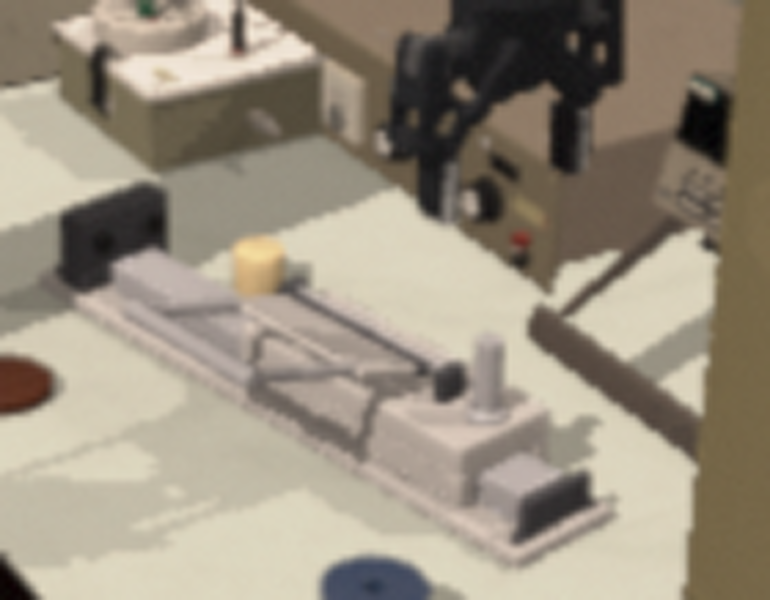

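Fingers are at (440,205) and (570,165) in the crop, with the post top at (488,340). The jaws look a little to the right of the post in this view, so I'll check by projection.

Run:
```python
from h import *
f=load("scene1");K=lambda P:((proj(f,P)-[200,130]+.5)*[5.5,600/110]).round(0)
c=np.array([.5918,-.1517]);y=np.array([.983,.182])
for z in(.175,.188):
  for s in(-.046,.046): print(z,s,K([*(c+s*y),z]))
print("post",K([.591,-.152,.101]),"base",K([.591,-.152,.053]))
im=f["color"].astype(int)
```

```text
0.175 -0.046 [438. 242.]
0.175 0.046 [564. 191.]
0.188 -0.046 [439. 219.]
0.188 0.046 [566. 169.]
post [495. 341.] base [491. 418.]
```

Call:
shift_gripper --segments '{"sx":[0.002,0.002,0.002,0.002],"sy":[-0.001,-0.001,-0.001,-0.001],"sz":[0.04,0.08,0.1065,0.1065],"turn":[0,0,0,0]}' --jaw 1.0

```text
clock: 2.78
ee_pos: [0.588, -0.1465, 0.0922]
eef_rot: [0.638, 0.77, -0.001, -0.002]
force: [-0.2, 0.6, 0.1]
gripper_width: 0.999
finger_force: 0.0
```

Call:
shift_gripper --segments '{"sx":[0,0,0,0,0],"sy":[0,0,0,0,0],"sz":[0,0,0,0,0],"turn":[0,0,0,0,0]}' --jaw 0.0 --squeeze 30

```text
clock: 3.4
ee_pos: [0.5895, -0.148, 0.0945]
eef_rot: [0.638, 0.77, -0.0, -0.0]
force: [-2.8, -0.3, 5.5]
gripper_width: 0.173
finger_force: 29.3
```

```bash
python3 go.py .5635 -.004 .092
```

```text
shift [0.1464 0.0011 0.0025] turn 0.003 now [ 0.5895 -0.148   0.0945] F [-2.8 -0.3  5.5] j6 -0.45 t 3.4 w 0.1730252328499537 29.34930682182312
```

Call:
shift_gripper --segments '{"sx":[0.01,0.025,0.04,0.055,0.07,0.085,0.1,0.115,0.125,0.13],"sy":[0,0,0,0,0,0,0,0,0,0],"sz":[0,0,0,0,0,0,0,0,0,0],"turn":[0,0,0,0,0,0,0,0,0,0]}'

```text
clock: 4.65
ee_pos: [0.5645, -0.0205, 0.0945]
eef_rot: [0.638, 0.77, -0.001, -0.0]
force: [-5.6, -4.1, 8.1]
gripper_width: 0.166
finger_force: 29.8
```

```bash
python3 go.py .5635 -.004 .092
```

```text
shift [0.0164 0.002  0.0025] turn 0.004 now [ 0.5645 -0.0205  0.0945] F [-5.6 -4.1  8.1] j6 -0.24 t 4.65 w 0.1661603695169336 29.774101674556732
```

Call:
shift_gripper --segments '{"sx":[0.005,0.01,0.014,0.018,0.018],"sy":[0,0,0,0,0],"sz":[0,0,0,0,0],"turn":[0,0,0,0,0]}'

```text
clock: 5.28
ee_pos: [0.5621, -0.0078, 0.0945]
eef_rot: [0.637, 0.771, -0.004, 0.003]
force: [-4.1, -21.3, 6.1]
gripper_width: 0.168
finger_force: 29.6
```

```bash
python3 go.py .5635 -.004 .092
```

```text
shift [0.0035 0.0021 0.0025] turn 0.007 now [ 0.5621 -0.0078  0.0945] F [ -4.1 -21.3   6.1] j6 -0.21 t 5.275 w 0.16788277094184786 29.608704149723053
```

Call:
shift_gripper --segments '{"sx":[0.003,0.006,0.008,0.008],"sy":[0,0,0,0],"sz":[0,0,0,0],"turn":[0,0,0,0]}'

```text
clock: 5.78
ee_pos: [0.5615, -0.0045, 0.0944]
eef_rot: [0.636, 0.772, -0.006, 0.006]
force: [-0.8, -38.0, 3.0]
gripper_width: 0.167
finger_force: 29.7
```

```bash
python3 go.py .5635 -.004 .092
```

```text
shift [0.0002 0.0021 0.0024] turn 0.009 now [ 0.5615 -0.0045  0.0944] F [ -0.8 -38.    3. ] j6 -0.2 t 5.775 w 0.16727840374275268 29.659651815891266
```

Call:
shift_gripper --segments '{"sx":[-0.003,-0.006,-0.006],"sy":[0,0,0],"sz":[0,0,0],"turn":[0,0,0]}'

```text
clock: 6.15
ee_pos: [0.5615, -0.0049, 0.0944]
eef_rot: [0.638, 0.77, -0.003, 0.002]
force: [-4.6, -16.1, 6.0]
gripper_width: 0.167
finger_force: 30.0
```

Call:
shift_gripper --segments '{"sx":[0,0,0],"sy":[0,0,0],"sz":[0,0,0],"turn":[0,0,0]}' --jaw 1.0

```text
clock: 6.52
ee_pos: [0.5623, -0.0001, 0.0937]
eef_rot: [0.638, 0.77, 0.0, -0.0]
force: [0.3, 0.4, -0.4]
gripper_width: 0.798
finger_force: 0.0
```

Call:
shift_gripper --segments '{"sx":[0,0,0,-0.01,-0.01,-0.01],"sy":[0,0,-0.06,-0.12,-0.16,-0.16],"sz":[-0.05,-0.10,-0.15,-0.18,-0.18,-0.18],"turn":[0,0,0,0,0,0]}'

```text
clock: 7.28
ee_pos: [0.4039, -0.0399, 0.2749]
eef_rot: [0.639, 0.769, 0.0, 0.001]
force: [-0.8, -0.1, 0.2]
gripper_width: 1.002
finger_force: 0.0
```

Run:
```python
from rig import arm
from h import *
for n in("scene","top"):
    f=arm.grab_frame(n);np.savez(f"pics/{n}2.npz",**f)
    v0,v1,u0,u1=(140,240,200,310) if n=="scene" else (170,260,180,300)
    k=390/(u1-u0);c=cv2.resize(f["color"][v0:v1,u0:u1,::-1],(390,300),interpolation=cv2.INTER_CUBIC)
    L=np.hstack([L,c]) if n=="top" else c
cv2.imwrite("pics/s2.png",L)
```

```text
(no output)
```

View pics/s2.png

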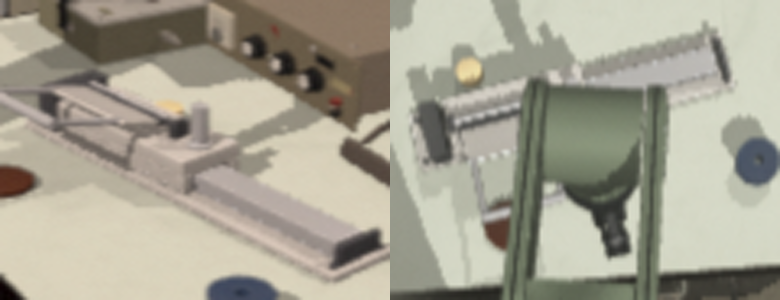

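Left panel: the post top is at (200,108), the bar's right end is at (55,125), and the carriage is up against the stop. Right panel: the bar's left end is at (485,215). Now computing the bar's new position.

Run:
```python
from h import *
np.set_printoptions(precision=4,suppress=True)
a=load("scene2");b=load("top2")
print("post",plane(a,256.4,176,.101),"barR",plane(a,215.5,181.7,.106),"barL",plane(b,209.2,234.5,.106))
P=lambda f,box:np.array([depth(f,u,v) for v in range(box[1],box[3]) for u in range(box[0],box[2]) if f["z_map"][v,u]>0])
A=P(a,(185,140,310,240))
m=(A[:,2]>.1)&(A[:,2]<.125)&(A[:,0]<.5)&(A[:,0]>.36)&(A[:,1]>-.02)&(A[:,1]<.14)
Q=A[m];print(Q[np.argsort(Q[:,1])][::2])
m=(A[:,2]>.09)&(A[:,2]<.11)&(A[:,0]<.62)&(A[:,0]>.52)&(A[:,1]>-.06)&(A[:,1]<.03);print(A[m])
crop(a,185,140,285,215,8,"pics/s3.png")
```

```text
post [ 0.5586 -0.018   0.101 ] barR [0.4277 0.0021 0.106 ] barL [0.4119 0.0992 0.106 ]
[[0.4264 0.0027 0.1085]
 [0.4204 0.0041 0.1094]
 [0.4242 0.0054 0.1044]
 [0.4312 0.0056 0.1093]
 [0.4353 0.0072 0.1074]
 [0.4286 0.0077 0.1021]
 [0.4291 0.0079 0.1121]
 [0.4294 0.0088 0.1082]
 [0.4197 0.0093 0.1105]
 [0.4239 0.0111 0.112 ]
 [0.4237 0.0113 0.1017]
 [0.4444 0.0123 0.1027]
 [0.4249 0.0128 0.1144]
 [0.4417 0.0134 0.1063]
 [0.4487 0.0139 0.1043]
 [0.4219 0.0143 0.1042]
 [0.4628 0.015  0.1001]
 [0.4596 0.0154 0.1008]
 [0.4243 0.0186 0.1119]
 [0.4189 0.0215 0.1085]
 [0.4265 0.023  0.1127]
 [0.4164 0.0233 0.1084]
 [0.4201 0.0244 0.1034]
 [0.4188 0.0278 0.1125]
 [0.4203 0.0309 0.1141]
 [0.4176 0.0333 0.1035]
 [0.4189 0.035  0.1126]
 [0.4193 0.0363 0.1085]
 [0.4144 0.0398 0.1116]
 [0.4188 0.0422 0.1094]
 [0.4129 0.0442 0.1065]
 [0.4167 0.0453 0.1051]
 [0.4184 0.0482 0.1102]
 [0.4229 0.0506 0.1114]
 [0.4168 0.0518 0.1125]
 [0.4107 0.0534 0.1099]
 [0.4145 0.0539 0.1155]
 [0.4206 0.06   0.1113]
 [0.4113 0.062  0.1093]
 [0.415  0.0625 0.1116]
 [0.4089 0.0643 0.1089]
 [0.411  0.0686 0.1099]
 [0.4
[... 454 characters left out ...]
 0.5618 -0.004   0.1009]
 [ 0.5643 -0.006   0.1011]
 [ 0.5681 -0.0056  0.1   ]
 [ 0.5685 -0.011   0.1023]
 [ 0.5527 -0.0133  0.1039]
 [ 0.5549 -0.0156  0.1044]
 [ 0.5612 -0.0112  0.1008]
 [ 0.5629 -0.0143  0.1017]
 [ 0.5669 -0.0138  0.1005]
 [ 0.5544 -0.0105  0.0987]
 [ 0.5569 -0.0123  0.0989]
 [ 0.5584 -0.0158  0.1001]
 [ 0.5622 -0.0155  0.099 ]
 [ 0.5672 -0.0134  0.0968]
 [ 0.5526 -0.0135  0.097 ]
 [ 0.5548 -0.0159  0.0975]
 [ 0.5562 -0.0197  0.0989]
 [ 0.5622 -0.0157  0.0956]
 [ 0.5617 -0.0226  0.0988]
 [ 0.5549 -0.0098  0.0912]
 [ 0.5585 -0.0098  0.0903]
 [ 0.5599 -0.0136  0.0916]
 [ 0.5626 -0.0152  0.0917]
 [ 0.5655 -0.0163  0.0914]
 [ 0.554  -0.0175  0.0915]
 [ 0.5601 -0.0193  0.0907]]
```

View pics/s3.png

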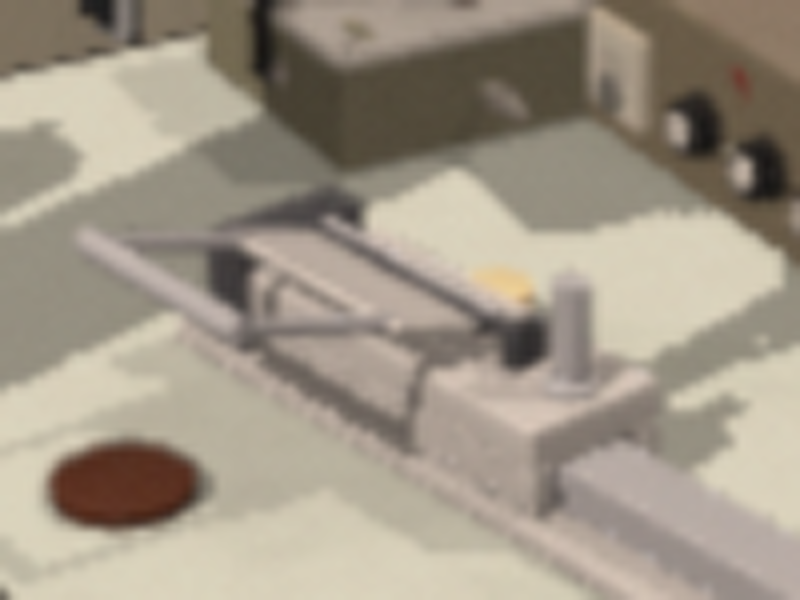

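The bar runs from (85,235) to (240,335) in the crop. That puts its middle at about (0.417, 0.055) with its centre about 0.107 high, which matches post + 93 mm − 129 mm and the given height. The carriage is home, since it took 38 N of push without moving.

```bash
python3 go.py .417 .055 .19 .187
```

```text
shift [0.0913 0.0271 0.0843] turn -0.001 now [ 0.4071 -0.0397  0.2742] F [0.9 0.3 0.3] j6 -0.31 t 7.375 w 1.0024690425235008 0.0
```

Call:
shift_gripper --segments '{"sx":[0.045,0.091,0.091,0.091,0.091,0.091],"sy":[0.014,0.027,0.027,0.027,0.027,0.027],"sz":[0.02,0.04,0.084,0.084,0.084,0.084],"turn":[0,0,0,0,0,0]}' --jaw 0.6

```text
clock: 8.12
ee_pos: [0.4178, 0.0543, 0.1912]
eef_rot: [0.639, 0.769, 0.001, 0.001]
force: [1.1, -0.4, 0.6]
gripper_width: 0.599
finger_force: 0.0
```

```bash
python3 go.py .417 .055 .112 .187;  python3 - <<'E'
from rig import arm
from h import *
f=arm.grab_frame("scene");np.savez("pics/scene4.npz",**f)
crop(f,170,100,270,175+15,6,"pics/s4.png")
K=lambda P:((proj(f,P)-[170,100]+.5)*6).round(0)
for p in([.417,.055,.106],[.4085,.1,.106],[.427,.0,.106],[.417,.055,.165]):print(K(p))
E
```

```text
shift [ 0.0008 -0.001   0.0792] turn -0.002 now [0.4178 0.0543 0.1912] F [ 1.1 -0.4  0.6] j6 -0.08 t 8.125 w 0.5987123259104634 0.0
[211. 456.]
[160. 425.]
[277. 495.]
[206. 351.]
```

View pics/s4.png

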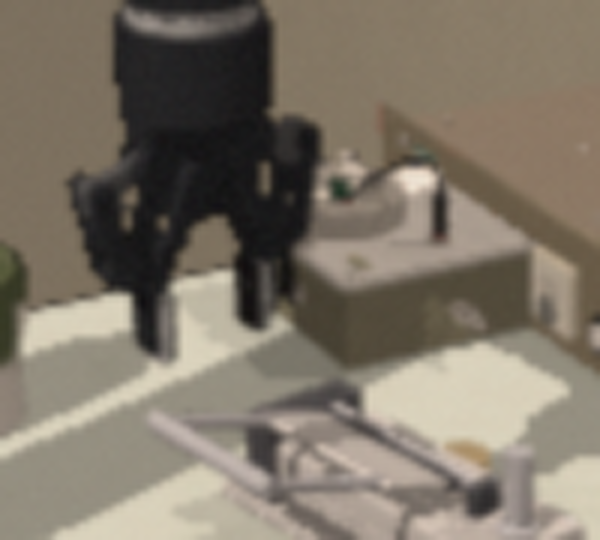

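The bar middle appears at about (212,450) against a predicted (211,456), and the jaws at (155,350) and (255,320) straddle it. I'll descend and grip.

Call:
shift_gripper --segments '{"sx":[0.001,0.001,0.001,0.001,0.001],"sy":[-0.001,-0.001,-0.001,-0.001,-0.001],"sz":[0.03,0.06,0.079,0.079,0.079],"turn":[0,0,0,0,0]}' --jaw 0.6

```text
clock: 8.8
ee_pos: [0.4163, 0.0553, 0.112]
eef_rot: [0.639, 0.77, 0.001, 0.001]
force: [0.3, 0.5, 1.3]
gripper_width: 0.603
finger_force: 0.0
```

Call:
shift_gripper --segments '{"sx":[0,0,0,0],"sy":[0,0,0,0],"sz":[0,0,0,0],"turn":[0,0,0,0]}' --jaw 0.0 --squeeze 20

```text
clock: 9.3
ee_pos: [0.4179, 0.0558, 0.1117]
eef_rot: [0.638, 0.77, 0.002, 0.002]
force: [5.3, 1.3, -1.9]
gripper_width: 0.132
finger_force: 21.3
```

```bash
python3 go.py .5437 .079 .207 .187
```

```text
shift [-0.0005  0.1285 -0.0945] turn -0.001 now [0.4179 0.0558 0.1117] F [ 5.3  1.3 -1.9] j6 -0.08 t 9.3 w 0.13191178650033913 21.265070736408234
```

Call:
shift_gripper --segments '{"sx":[0.001,0.002,0.002,0.002,0.002,0.002,0.002,0.002,0.002,0.002],"sy":[0.003,0.006,0.010,0.014,0.019,0.024,0.030,0.036,0.042,0.049],"sz":[-0.008,-0.016,-0.0235,-0.031,-0.038,-0.045,-0.0515,-0.0577,-0.0633,-0.0687],"turn":[0,0,0,0,0,0,0,0,0,0]}'

```text
clock: 10.55
ee_pos: [0.4609, 0.0647, 0.1793]
eef_rot: [0.638, 0.77, -0.003, -0.001]
force: [-3.7, -6.5, 2.9]
gripper_width: 0.132
finger_force: 20.5
```

```bash
python3 go.py .5437 .079 .207 .187
```

```text
shift [-0.0014  0.0839 -0.0283] turn 0.0 now [0.4609 0.0647 0.1793] F [-3.7 -6.5  2.9] j6 -0.07 t 10.55 w 0.13215873545523196 20.49175590276718
```

Call:
shift_gripper --segments '{"sx":[0,0,0,0,0,0,0,0,0],"sy":[0.007,0.0143,0.022,0.0298,0.038,0.0461,0.0545,0.0629,0.0629],"sz":[-0.0048,-0.0092,-0.0131,-0.0166,-0.0195,-0.022,-0.0238,-0.0252,-0.0252],"turn":[0,0,0,0,0,0,0,0,0]}'

```text
clock: 11.68
ee_pos: [0.5254, 0.0773, 0.2056]
eef_rot: [0.638, 0.77, -0.0, 0.001]
force: [-0.7, -3.3, 6.6]
gripper_width: 0.128
finger_force: 21.9
```

```bash
python3 go.py .5437 .079 .207 .187
```

```text
shift [-0.0018  0.0183 -0.0013] turn -0.0 now [0.5254 0.0773 0.2056] F [-0.7 -3.3  6.6] j6 -0.06 t 11.675 w 0.12847078099588777 21.857307851314545
```

Call:
shift_gripper --segments '{"sx":[0,0,0,0,0,0],"sy":[0.005,0.010,0.014,0.0175,0.0175,0.0175],"sz":[-0.0006,-0.001,-0.0012,-0.0012,-0.0012,-0.0012],"turn":[0,0,0,0,0,0]}'

```text
clock: 12.42
ee_pos: [0.5424, 0.0807, 0.2064]
eef_rot: [0.638, 0.77, -0.0, 0.001]
force: [-0.9, -4.8, 6.1]
gripper_width: 0.135
finger_force: 22.1
```

```bash
python3 go.py .5437 .079 .207 .187
```

Run:
```python
from rig import arm
from h import *
np.set_printoptions(precision=4,suppress=True)
for n,b in(("scene",(190,110,310,220)),("top",(170,160,300,250))):
    f=arm.grab_frame(n);np.savez(f"pics/{n}5.npz",**f)
    c=cv2.resize(f["color"][b[1]:b[3],b[0]:b[2],::-1],(400,int(400*(b[3]-b[1])/(b[2]-b[0]))),interpolation=cv2.INTER_CUBIC)
    L=c if n=="scene" else np.hstack([L,cv2.copyMakeBorder(c,0,L.shape[0]-c.shape[0],0,0,0)])
cv2.imwrite("pics/s5.png",L)
a=load("scene5");Y=np.array([-.186,.983]);X=np.array([.983,.186])
P=np.array([depth(a,u,v) for v in range(110,220) for u in range(190,310) if a["z_map"][v,u]>0])
r=(P[:,:2]-[.5437,.079]);s=r@X;t=r@Y
for lo,hi in((.08,.1),(.1,.125),(.14,.17),(.17,.19),(.19,.21)):
  for w0,w1 in((-.058,-.03),(-.03,.03),(.03,.058)):
    m=(P[:,2]>lo)&(P[:,2]<hi)&(t>w0)&(t<w1)&(abs(s)<.03)
    if m.any():print(lo,hi,w0,m.sum(),"s",np.median(s[m]).round(4))
```

```text
shift [-0.0019  0.001  -0.0006] turn -0.001 now [0.5424 0.0807 0.2064] F [-0.9 -4.8  6.1] j6 -0.06 t 12.425 w 0.13499519766956888 22.069035172462463
0.08 0.1 -0.058 34 s -0.0013
0.08 0.1 -0.03 72 s -0.0018
0.08 0.1 0.03 25 s -0.0018
0.1 0.125 -0.058 37 s -0.0019
0.1 0.125 -0.03 86 s -0.0018
0.1 0.125 0.03 32 s -0.002
0.14 0.17 -0.058 17 s -0.0012
0.14 0.17 0.03 16 s -0.003
0.17 0.19 -0.058 17 s -0.0021
0.17 0.19 -0.03 14 s -0.0094
0.17 0.19 0.03 16 s -0.0026
0.19 0.21 -0.058 32 s -0.0042
0.19 0.21 -0.03 76 s -0.0079
0.19 0.21 0.03 18 s -0.0051
```

View pics/s5.png

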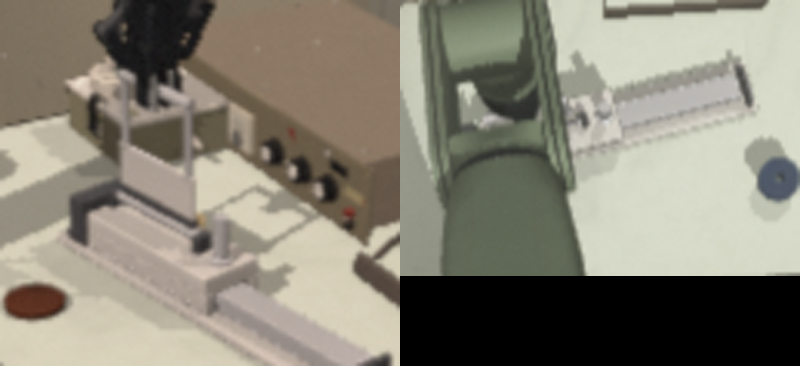

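Left panel: the flap stands upright, with the bar held at about (150,90), the plate at (158,185) and the carriage end against the stop at (90,215). Fitting the plate's slope to confirm the angle.

Run:
```python
from h import *
a=load("scene5");Y=np.array([-.186,.983]);X=np.array([.983,.186])
P=np.array([depth(a,u,v) for v in range(110,220) for u in range(190,310) if a["z_map"][v,u]>0])
r=(P[:,:2]-[.5437,.079]);s=r@X;t=r@Y;z=P[:,2]
m=(z>.076)&(z<.124)&(abs(t)<.052)&(abs(s)<.012)
A=np.c_[z[m]-.066,t[m],np.ones(m.sum())];x,res,*_=np.linalg.lstsq(A,s[m],rcond=None)
sd=np.sqrt(res[0]/m.sum());print(m.sum(),x,sd,"slope se",sd/np.std(z[m])/np.sqrt(m.sum()))
# rods: mean s of outer strips, plate reference
for lo,hi in((.135,.16),(.16,.185)):
    k=(z>lo)&(z<hi)&(abs(abs(t)-.047)<.007)&(abs(s)<.015);print(lo,k.sum(),s[k].mean(),np.percentile(s[k],[10,50,90]))
# carriage leading end vs stop: carriage top (z .053) and stop top points along rail y
R=(P[:,:2]-[.565,-.010])@np.array([-.186,.983])
k=(abs(z-.062)<.004)&(R>.15)&(R<.2)&(abs(s)<.04);print("stop top y",np.percentile(R[k],[2,50,98]))
k=(abs(z-.053)<.003)&(R<.175)&(abs(s)<.036);print("carr top y",np.percentile(R[k],[2,50,98]))
```

```text
278 [ 0.00806169 -0.00672021 -0.00231024] 0.00207252738806502 slope se 0.008987373451589904
0.135 26 -0.0025674412404190767 [-0.00578064 -0.00261358  0.00022188]
0.16 37 -0.002458235908661293 [-0.00535293 -0.00234541  0.00022078]
stop top y [0.15244996 0.17949485 0.1948513 ]
carr top y [-0.01649517  0.06378131  0.16684466]
```

```bash
python3 -c "
from rig import arm
print(arm.hand_in())"
```

```text
the job is handed in; nothing more can be done
None
```

The job is handed in: the carriage is home against the stop, and the gripper is holding the flap upright, measured to within about 0.01 rad, at 12.4 s on the robot's clock.

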